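# Pack and wedge the doming block

## Robot

A 6-joint arm with a two-finger parallel gripper is mounted at the origin on the work surface. World frame = base frame: x ahead of the robot, y to its left, z up, the work surface at z = 0. Lengths are in m, angles in rad, forces in N, time in s.
With the tool pointing down it reaches from about 0.375 to 0.975 m from the base axis. Payload 3.8 kg.
Tool frame: the origin (TCP) lies midway between the tips of the shut fingers; the grasp point (between the pads) lies 19 mm behind it; z points along the fingers, y is the direction in which the jaws open and shut (so a half turn about z gives the same grasp; the last joint's range is limited). The gripper opens to 85 mm and grips with 20 to 120 N. Pads are 22 mm wide; open, the fingers measure 114 mm over their backs; the gripper's body (76 mm by 85 mm) begins 54 mm behind the grasp point. The pads swing forward as they close: fully open they stand 13 mm farther back than shut.
Start: joints at [-1.231, 0.264, 1.604, -0, 1.274, -0.037], TCP at [0.248, -0.628, 0.231] pointing down, gripper open.
Joint ranges: [-2.63, 2.63], [-0.94, 2.18], [0.31, 2.57], [-1.31, 4.45], [0, 2.66], [-2.55, 2.55]. Speed limits (rad/s): [2.57, 2.57, 3.14, 3.14, 3.14, 3.14].

## Interface

Orientations are given as a rotation vector (axis times angle).
In Python, from workcell import bot gives the robot as it stands.
- The arm moves only by the tool drive_tool, never from a script. Its argument "deltas" is a list of rows, each an object with "hand": the opening, from 0 (shut) to 1 (fully open); "offset": the shift along the world's x, y, z in cm, a list of three; "angular": the turn, a rotation vector about the world's x, y, z in degrees, a list of three. A call has 1 to 8 rows; each row is the pose to reach, as a shift and turn from the pose commanded when the call began; what a row does not reach only later rows make up. A row lasts 1/8 s, in which the tool goes at most 62.5 mm and 10.7 degrees, less where a joint would pass 70% of its speed; a pose out of reach is approached as far as the arm can. A call with a gripper value outside its range is refused whole. The fingers move at their own pace and stop on an object; "force" is the grip in N (left out, the last holds). Time passes only in rows, so rows that repeat a pose let the fingers close. It gives the time, the measured TCP pose, the force and the opening at its end, in the units of the state.
- bot.read_state(): the state, without advancing time (a new reading comes with each control period).
- bot.read_camera(name): name is "side" or "top"; returns a dict with "frame" (480x640x3 uint8, blue, green, red), "mtx" (3x3 intrinsics, pixels), "R" (3x3) and "t" (3): a world point X has camera coordinates R X + t. Camera axes: x right, y down, z forward; pixel columns grow to the right and rows downward; lengths in m; the calibration is good to about 2 mm. A picture is of the moment at which its call begins. There is no depth.
- bot.finish_job(): hands the job in, once; it reports no verdict.
The state is a dict: "time": time; "q": joint angles; "joint_vel": joint speeds; "joint_torque": joint torques, N m; "tool_pos": TCP position; "tcp_rot": TCP orientation; "wrist_force": force on the tool from outside, world axes, zero at the start; "torque": the same for the moment, N m; "width": opening from 0.0 (shut) to 1.0 (fully open).
Only numpy, scipy, OpenCV 4.12 (cv2) and the standard library are available. Lean on these libraries where they do the work, as an engineer would, in place of code of your own. Each camera call takes 0.05 s, during which the arm holds its last target. There are 200 camera calls.

## Task

Wedge the loose steel doming block tight on the hammering board: keeping it against the fixed stop, stand just enough shims from the rack side by side in the gap on its other side that the wooden wedge, pushed in last between the shims and the slotted stop with its sloping face to that stop, bites part-way down before its tip reaches the board. Finish still holding the wedge firmly pressed in, so that the stack stays tight for the hammering; leave the unused shims in the rack and everything else on the bench where it is.

Things in the scene. Friction and masses are not known exactly. Their poses are not given: they have to be found in the camera images.
- board: Hammering board: wooden slab 130 (x) x 220 (y) x 22 mm screwed to the bench. Origin: centre of its underside; z up, +y towards the fixed stop it carries: a dark steel bar 64 x 18 x 36 mm high, its face to the block at y = +75 mm. From there along -y: block, gap, slotted stop.
- doming_block: Bright steel block with round cups in its top, 64 x 64 x 40 mm high, 1.1 to 1.4 kg, loose on the board, its +y face starting against the fixed stop. Origin: centre of its underside (22 mm above the bench); axes parallel to the board's. Its -y face, 32 mm from the origin, is one side of the gap.
- slotted_stop: Dark steel angle bolted fast to the board; its place along the board varies. Upright face 64 mm wide, 36 mm high; behind it (-y) a foot with two bolts, 13 mm high. Origin: foot of the middle of the upright face, on the board's top, 22 mm above the bench; the face looks along +y to the block, axes parallel to the board's. The gap to the block is 14 to 29 mm.
- rack: Wooden slotted rack, fixed, 64 (x) x 175 (y) x 40 mm high, slot floors 12 mm above the bench. Origin: under its middle. Slots run along its x; shims 1 to 4 at y = -64, -32, 0, +32 mm, the wedge at y = +70 mm.
- shim1: Aluminium shim plate, one of four alike: 40 (x) x 6 (y) x 66 mm high, top corners bevelled (10 mm down, 8 mm in), 43 g, upright in the rack with 38 mm showing. Origin: centre of its underside; z up. Grip it across its 40 mm width, fingertips 43 mm above its foot to clear the 40 mm high block, and off-centre to -y, so that the broad fingers pass beside shims already in the gap.
- shim2: Aluminium shim plate, one of four alike: 40 (x) x 6 (y) x 66 mm high, top corners bevelled (10 mm down, 8 mm in), 43 g, upright in the rack with 38 mm showing. Origin: centre of its underside; z up. Grip it across its 40 mm width, fingertips 43 mm above its foot to clear the 40 mm high block, and off-centre to -y, so that the broad fingers pass beside shims already in the gap.
- shim3: Aluminium shim plate, one of four alike: 40 (x) x 6 (y) x 66 mm high, top corners bevelled (10 mm down, 8 mm in), 43 g, upright in the rack with 38 mm showing. Origin: centre of its underside; z up. Grip it across its 40 mm width, fingertips 43 mm above its foot to clear the 40 mm high block, and off-centre to -y, so that the broad fingers pass beside shims already in the gap.
- shim4: Aluminium shim plate, one of four alike: 40 (x) x 6 (y) x 66 mm high, top corners bevelled (10 mm down, 8 mm in), 43 g, upright in the rack with 38 mm showing. Origin: centre of its underside; z up. Grip it across its 40 mm width, fingertips 43 mm above its foot to clear the 40 mm high block, and off-centre to -y, so that the broad fingers pass beside shims already in the gap.
- wedge: Dark hardwood wedge, tip down in the rack, 40 (x) x 75 mm high (z), 35 to 70 g. Origin: centre of the underside of its tip. Thickness (y): 3 mm at the tip + 0.3 x height above it; +y face upright, 1.5 mm from the origin, -y face slopes. With the tip just off the board it fills 13 mm at the stop's 36 mm high top edge. Grip across its width, 60 mm up, off-centre to -y.
- hammer: Hammer lying on the bench beyond the work. Leave alone.
- jar: Small glass jar with a black cap, 56 mm across, 75 mm high. Leave alone.
- punch_stand: Wooden stand 50 x 130 x 30 mm with five steel doming punches upright in it, about 95 mm high in all. Leave alone.
- dish: Dark wooden dish, 84 mm across, 16 mm high, with copper discs in it. Leave alone.

How it is judged:
On the way, in this order (a step that is already met when the one before it is completed fails the run):
1. a shim stands on the board in the gap (((x of shim1 in the frame of board between -0.012 and 0.012 m and y of shim1 in the frame of board below 0.0118 m and y of shim1 in the frame of slotted_stop above 0 m and z of shim1 in the frame of board below 0.0255 m and angle between shim1's own z axis and vertical below 0.15 rad) or (x of shim2 in the frame of board between -0.012 and 0.012 m and y of shim2 in the frame of board below 0.0118 m and y of shim2 in the frame of slotted_stop above 0 m and z of shim2 in the frame of board below 0.0255 m and angle between shim2's own z axis and vertical below 0.15 rad) or (x of shim3 in the frame of board between -0.012 and 0.012 m and y of shim3 in the frame of board below 0.0118 m and y of shim3 in the frame of slotted_stop above 0 m and z of shim3 in the frame of board below 0.0255 m and angle between shim3's own z axis and vertical below 0.15 rad) or (x of shim4 in the frame of board between -0.012 and 0.012 m and y of shim4 in the frame of board below 0.0118 m and y of shim4 in the frame of slotted_stop above 0 m and z of shim4 in the frame of board below 0.0255 m and angle between shim4's own z axis and vertical below 0.15 rad))), for 0.2 s.
2. the wedge bites in the gap, part-way down (x of wedge in the frame of slotted_stop between -0.012 and 0.012 m and z of wedge in the frame of slotted_stop between 0.002 and 0.032 m and angle between wedge's own z axis and vertical below 0.15 rad and contact force between wedge and slotted_stop above 4 N), for 0.2 s.
At the end, for the whole second after the job is handed in: Wedge upright in the gap, tip 2 to 32 mm above the board, held by the fingers (over 4 N) and at rest, over 4 N on the slotted stop, 3 N on a shim, 1 N from shim to block; each shim upright down on the board in the gap (12 mm sideways) or in the rack; block within 2.3 mm of the fixed stop (all of step 2 and ((x of shim1 in the frame of board between -0.012 and 0.012 m and y of shim1 in the frame of board below 0.0118 m and y of shim1 in the frame of slotted_stop above 0 m and z of shim1 in the frame of board below 0.0255 m and angle between shim1's own z axis and vertical below 0.15 rad) or (x of shim2 in the frame of board between -0.012 and 0.012 m and y of shim2 in the frame of board below 0.0118 m and y of shim2 in the frame of slotted_stop above 0 m and z of shim2 in the frame of board below 0.0255 m and angle between shim2's own z axis and vertical below 0.15 rad) or (x of shim3 in the frame of board between -0.012 and 0.012 m and y of shim3 in the frame of board below 0.0118 m and y of shim3 in the frame of slotted_stop above 0 m and z of shim3 in the frame of board below 0.0255 m and angle between shim3's own z axis and vertical below 0.15 rad) or (x of shim4 in the frame of board between -0.012 and 0.012 m and y of shim4 in the frame of board below 0.0118 m and y of shim4 in the frame of slotted_stop above 0 m and z of shim4 in the frame of board below 0.0255 m and angle between shim4's own z axis and vertical below 0.15 rad)) and ((x of shim1 in the frame of board between -0.012 and 0.012 m and y of shim1 in the frame of board below 0.0118 m and y of shim1 in the frame of slotted_stop above 0 m and z of shim1 in the frame of board below 0.0255 m and angle between shim1's own z axis and vertical below 0.15 rad) or (horizontal distance between shim1 and rack below 0.085 m and z of shim1 in the frame of rack below 0.02 m)) and ((x of shim2 in the frame of board between -0.012 and 0.012 m and y of shim2 in the frame of board below 0.0118 m and y of shim2 in the frame of slotted_stop above 0 m and z of shim2 in the frame of board below 0.0255 m and angle between shim2's own z axis and vertical below 0.15 rad) or (horizontal distance between shim2 and rack below 0.085 m and z of shim2 in the frame of rack below 0.02 m)) and ((x of shim3 in the frame of board between -0.012 and 0.012 m and y of shim3 in the frame of board below 0.0118 m and y of shim3 in the frame of slotted_stop above 0 m and z of shim3 in the frame of board below 0.0255 m and angle between shim3's own z axis and vertical below 0.15 rad) or (horizontal distance between shim3 and rack below 0.085 m and z of shim3 in the frame of rack below 0.02 m)) and ((x of shim4 in the frame of board between -0.012 and 0.012 m and y of shim4 in the frame of board below 0.0118 m and y of shim4 in the frame of slotted_stop above 0 m and z of shim4 in the frame of board below 0.0255 m and angle between shim4's own z axis and vertical below 0.15 rad) or (horizontal distance between shim4 and rack below 0.085 m and z of shim4 in the frame of rack below 0.02 m)) and (contact force between wedge and shim1 above 3 N or contact force between wedge and shim2 above 3 N or contact force between wedge and shim3 above 3 N or contact force between wedge and shim4 above 3 N) and (contact force between doming_block and shim1 above 1 N or contact force between doming_block and shim2 above 1 N or contact force between doming_block and shim3 above 1 N or contact force between doming_block and shim4 above 1 N) and contact force between the fingers and wedge above 4 N and linear speed of wedge below 0.02 m/s and y of doming_block in the frame of board above 0.0405 m and angle between the x axis of doming_block and the x axis of board, either way round below 0.08 rad); the arm keeps its last pose, push and grip.
It fails at once if the hammer is moved more than 20 mm (distance of hammer from where it was at the start of the episode above 0.02 m).
It fails at once if the jar is moved more than 20 mm (distance of jar from where it was at the start of the episode above 0.02 m).
It fails at once if the punch stand is moved more than 20 mm (distance of punch_stand from where it was at the start of the episode above 0.02 m).
It fails at once if the dish is moved more than 20 mm (distance of dish from where it was at the start of the episode above 0.02 m).
It fails at once if the doming block is tipped (angle between doming_block's own z axis and vertical above 0.2 rad).
It also fails if it takes over 72 s, if anything falls off the work surface, if the arm or the gripper's body presses on something with over 40 N, if the wrist force passes 120 N, or if a joint passes its speed limit or range.

## Working session

There is one attempt and no reset: what is moved stays moved. The work goes in short steps, Python scripts to look and compute and a tool call to move; the robot and the scene stay as the last step left them, time stands still between calls to the robot, and variables do not carry over. Pictures are saved under pics/ and viewed, about 8 in all and at most 12, crops included, and the job is handed in when it is done.

Besides the shell and the picture viewer there is one more tool, called after ">>>" in YAML: its name, and indented under it one key for each argument. drive_tool: Moves the arm, as the interface text tells. Its arguments: {"type":"object","properties":{"deltas":{"type":"array"},"force":{"type":"number"}},"required":["deltas"]}

```bash
mkdir -p pics
python3 - <<'E'
from workcell import bot
import cv2,numpy as np
print(bot.read_state())
for n in("top","side"):
    c=bot.read_camera(n); cv2.imwrite(f"pics/{n}0.png",c["frame"]); np.savez(n+"0.npz",**c)
    print(n,c["mtx"].tolist(),c["R"].tolist(),c["t"], -c["R"].T@c["t"])
E
```

```text
{'time': 0.0, 'q': array([-1.23089815e+00,  2.64789530e-01,  1.60538259e+00,  1.69647136e-05,
        1.27369115e+00, -3.69201348e-02]), 'joint_vel': array([ 0.00017914,  0.00072278, -0.00075022,  0.00253547, -0.0002019 ,
        0.00017827]), 'joint_torque': array([ 1.48561801e-03, -5.15106297e+01, -3.67307425e+01, -2.07433700e-04,
        1.27038054e-02, -1.91522838e-05]), 'tool_pos': array([ 0.24812201, -0.62695427,  0.22993287]), 'tcp_rot': array([-3.08379139e+00, -5.87980565e-01,  5.12701780e-04]), 'wrist_force': array([-0.85060551, -0.47678882,  0.19341851]), 'torque': array([-0.02033528,  0.01795086,  0.10497063]), 'width': 0.9985185283519641}
top [[462.0867713752604, 0.0, 324.9056528497043], [0.0, 462.0867713752604, 253.02390529429067], [0.0, 0.0, 1.0]] [[0.12800116186434546, -0.991768675748123, -0.0032552060137604204], [-0.9720609995560037, -0.12480511658985165, -0.19879913484514], [0.1967564883391657, 0.028610779049301285, -0.9800348502061706]] [-0.05851259  0.62678448  0.96550907] [ 0.42679225 -0.00742901  1.07064628]
side [[504.8567713951011, 0.0, 324.47940504292205], [0.0, 504.8567713951011, 242.79350469651135], [0.0, 0.0, 1.0]] [[-0.980632523934205, -0.19539534575734124, 0.013435470174124588], [-0.14946271980591555, 0.7022481760861847, -0.6960663722460995], [0.12657309505044545, -0.6845934253555144, -0.7178517211578969]] [0.6342558  0.13544209 0.97045748] [0.5193816  0.69318548 0.78239973]
```

View pics/top0.png

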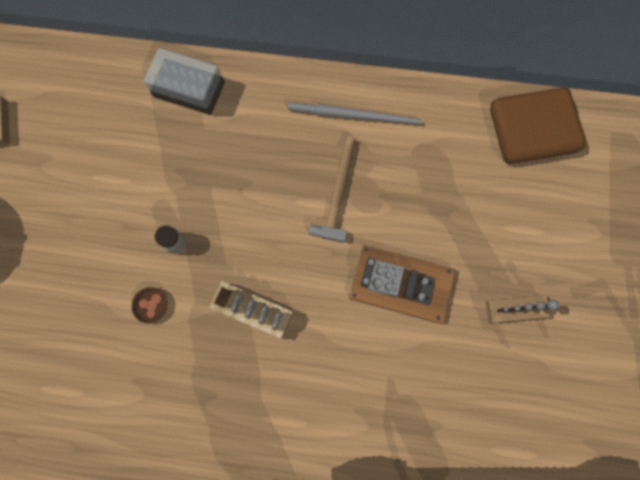

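View pics/side0.png

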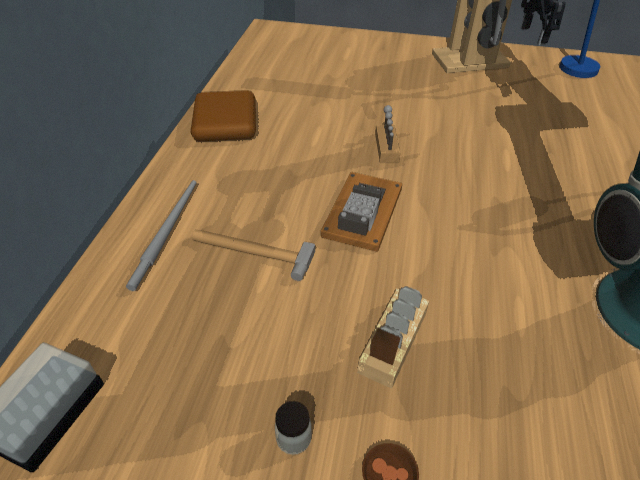

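Top view: the rack is centred near (252,310) with the wedge at its left end, the board near (402,285), with the fixed stop to the left. In the side view the rack is near (395,335) and the board near (362,210). Next I'll enlarge crops of both.

Run:
```python
import cv2,numpy as np
t=cv2.imread("pics/top0.png");s=cv2.imread("pics/side0.png")
a=cv2.resize(t[275:345,200:305],None,fx=7,fy=7,interpolation=cv2.INTER_CUBIC)[:,:400*2]
b=cv2.resize(t[240:330,345:460],None,fx=6.5,fy=6.5,interpolation=cv2.INTER_CUBIC)
c=cv2.resize(s[280:390,350:440],None,fx=5,fy=5,interpolation=cv2.INTER_CUBIC)
d=cv2.resize(s[165:255,315:410],None,fx=5.5,fy=5.5,interpolation=cv2.INTER_CUBIC)
def grid(im,x0,y0,f):
    for v in range(0,im.shape[1],int(10*f)): cv2.putText(im,str(int(x0+v/f)),(v,10),0,.35,(0,0,255)); cv2.line(im,(v,12),(v,18),(0,0,255))
    for v in range(0,im.shape[0],int(10*f)): cv2.putText(im,str(int(y0+v/f)),(0,v+4),0,.35,(0,0,255))
    return im
grid(a,200,275,7);grid(b,345,240,6.5);grid(c,350,280,5);grid(d,315,165,5.5)
cv2.imwrite("pics/ab.png",b)
h=max(c.shape[0],d.shape[0]);w=735
o=np.zeros((490,735,3),np.uint8);o[:a.shape[0],:a.shape[1]]=a
cv2.imwrite("pics/rt.png",o)
# side combined at 4x
c=cv2.resize(c,None,fx=.84,fy=.84);d=cv2.resize(d,None,fx=.76,fy=.76)
o=np.zeros((470,790,3),np.uint8);o[:c.shape[0],:c.shape[1]]=c;o[:d.shape[0],385:385+d.shape[1]]=d[:,:405]
cv2.imwrite("pics/sd.png",o)
```

```text
(no output)
```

View pics/ab.png

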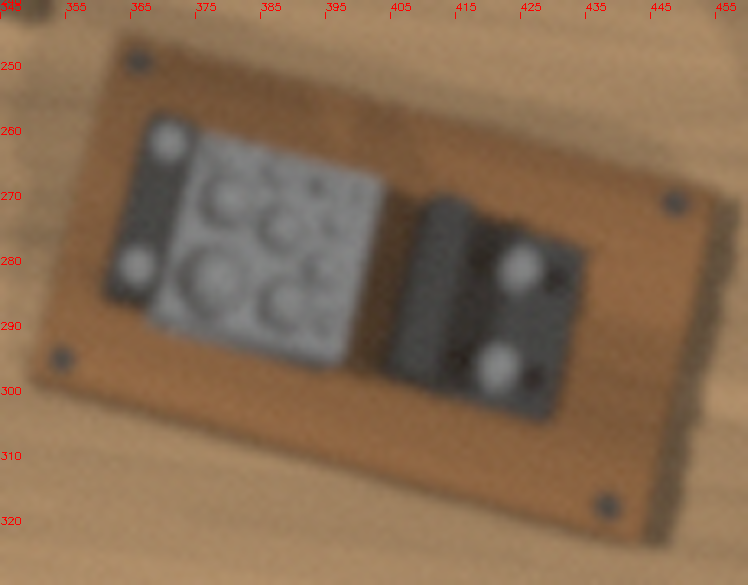

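View pics/rt.png

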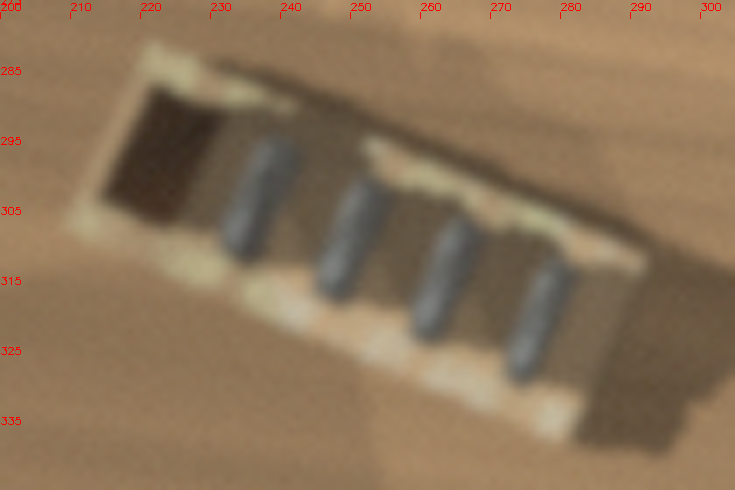

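View pics/sd.png

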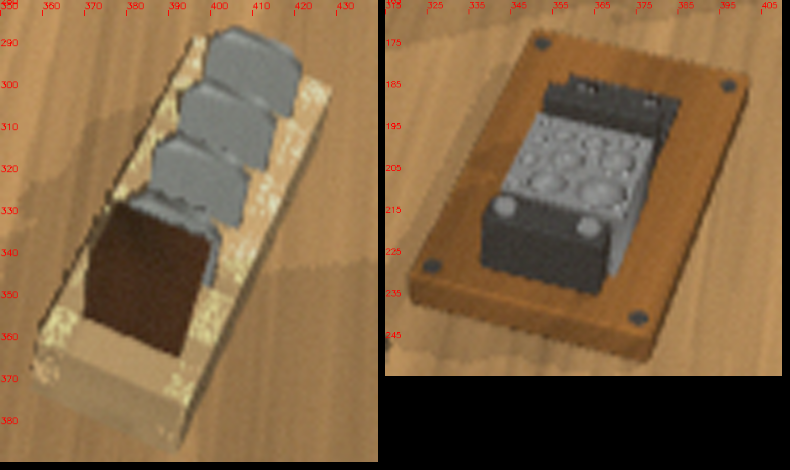

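The crops show the four screws of the board, the block's cupped top with its -y edge around column 402, and the stop's upright edge around column 410. The four shim tops are at columns 237–278 and the wedge top is at (222,297). Now I'll turn these pixels into world points.

```bash
cat > h.py <<'E'
import numpy as np,cv2
def cam(n,k=0): return np.load(f"{n}{k}.npz")
def onz(c,uv,z):
    uv=np.atleast_2d(uv).astype(float); d=np.c_[(uv-c["mtx"][:2,2])/np.diag(c["mtx"])[:2],np.ones(len(uv))]@c["R"]
    o=-c["R"].T@c["t"]; return o+d*((z-o[2])/d[:,2])[:,None]
def proj(c,X):
    p=np.atleast_2d(X)@c["R"].T+c["t"]; return p[:,:2]/p[:,2:]*np.diag(c["mtx"])[:2]+c["mtx"][:2,2]
def tri(cs,uvs):
    Ps=[c["mtx"]@np.c_[c["R"],c["t"]] for c in cs]
    X=cv2.triangulatePoints(*Ps,*[np.array(u,float).reshape(2,-1,order='F') if False else np.atleast_2d(u).astype(float).T for u in uvs]); return (X[:3]/X[3]).T
def frame(X,o,yaw):
    c,s=np.cos(yaw),np.sin(yaw); d=np.asarray(X)[:,:2]-o; return d@np.array([[c,-s],[s,c]])
E
python3 - <<'E'
from h import *
np.set_printoptions(precision=4,suppress=True)
T,S=cam("top"),cam("side")
b=lambda p:np.array([345,240])+(np.array(p)+.5)/6.5-.5
r=lambda p:np.array([200,275])+(np.array(p)+.5)/7-.5
d=lambda p:np.array([315,165])+(np.array(p)-[385,0]+.5)/4.18-.5
e=lambda p:np.array([350,280])+(np.array(p)+.5)/4.2-.5
scT=b([(138,62),(675,203),(607,506),(62,360)]) # +y+x? 
scS=d([(432,266),(543,44),(728,86),(638,318)])
# match: top TL = far x, +y ; side: lower-left = far x(+), +y
X=tri((T,S),(scT,scS[[0,1,2,3]])); print("screws tri",X)
P=onz(T,scT,.023);Q=onz(S,scS,.023);print(P,Q)
for nm,A in(("T",P),("S",Q)):
    dy=A[[0,3]].mean(0)-A[[1,2]].mean(0); print(nm,A.mean(0),"yaw",np.arctan2(-dy[0],dy[1]),np.linalg.norm(dy))
yaw=np.mean([np.arctan2(-(A[[0,3]].mean(0)-A[[1,2]].mean(0))[0],(A[[0,3]].mean(0)-A[[1,2]].mean(0))[1]) for A in(P,Q)]); o=(P.mean(0)+Q.mean(0))[:2]/2
print("blk top T",frame(onz(T,b([(195,130),(385,180),(340,360),(150,320)]),.062),o,yaw))
print("stop front top T",frame(onz(T,b([(430,198),(388,370)]),.058),o,yaw))
print("fixed stop T",frame(onz(T,b([(150,112),(197,128),(153,308),(105,295)]),.058),o,yaw))
print("blk S far edge",frame(onz(S,d([(545,113),(655,138)]),.062),o,yaw),"stop S",frame(onz(S,d([(545,88),(666,120)]),.058),o,yaw))
sh=r([[(282,138),(240,258)],[(373,185),(330,297)],[(463,222),(425,338)],[(555,265),(518,378)]])
sc=np.array([e(p) for p in[(238,28),(300,60)]]) 
print("shim tops",[onz(T,s,.078).mean(0) for s in sh])
# tri wedge top quad
wT=r([(150,88),(222,118),(170,222),(105,200)]);wS=e([(85,315),(122,203),(213,238),(180,355)])
print("wedge tri",tri((T,S),(wT,wS)));print(onz(T,wT,.087),onz(S,wS,.087))
rT=r([(145,45),(645,262),(575,440),(75,220)]);R_=onz(T,rT,.04);print("rack",R_,R_.mean(0))
dy=R_[[0,3]].mean(0)-R_[[1,2]].mean(0);print(np.arctan2(-dy[0],dy[1]),np.linalg.norm(dy))
E
```

```text
screws tri [[ 0.6577 -0.0694  0.028 ]
 [ 0.6311 -0.262   0.0276]
 [ 0.523  -0.2469  0.0274]
 [ 0.5493 -0.0549  0.0273]]
[[ 0.6584 -0.0696  0.023 ]
 [ 0.6319 -0.2631  0.023 ]
 [ 0.523  -0.2478  0.023 ]
 [ 0.5492 -0.0551  0.023 ]] [[ 0.6589 -0.0745  0.023 ]
 [ 0.6318 -0.2679  0.023 ]
 [ 0.5234 -0.2525  0.023 ]
 [ 0.55   -0.0593  0.023 ]]
T [ 0.5906 -0.1589  0.023 ] yaw -0.13542544598991177 0.1949112592632299
S [ 0.591  -0.1635  0.023 ] yaw -0.1380133630837646 0.1951593180353639
blk top T [[ 0.0276  0.0765]
 [ 0.0277  0.0099]
 [-0.036   0.0104]
 [-0.0396  0.0754]]
stop front top T [[ 0.0265 -0.0068]
 [-0.0345 -0.0065]]
fixed stop T [[ 0.0305  0.0927]
 [ 0.0293  0.0757]
 [-0.0348  0.0752]
 [-0.0348  0.092 ]]
blk S far edge [[ 0.0247  0.0036]
 [-0.0352  0.0032]] stop S [[ 0.0319 -0.021 ]
 [-0.0361 -0.0175]]
shim tops [array([0.4938, 0.195 , 0.078 ]), array([0.4844, 0.1654, 0.078 ]), array([0.4763, 0.1355, 0.078 ]), array([0.4675, 0.1056, 0.078 ])]
wedge tri [[0.5242 0.2392 0.0593]
 [0.5157 0.2077 0.0929]
 [0.4809 0.2177 0.0947]
 [0.4867 0.2478 0.0569]]
[[0.522  0.2325 0.087 ]
 [0.5157 0.209  0.087 ]
 [0.4825 0.2194 0.087 ]
 [0.4865 0.2401 0.087 ]] [[0.5236 0.2567 0.087 ]
 [0.5161 0.2035 0.087 ]
 [0.4795 0.2125 0.087 ]
 [0.4868 0.2664 0.087 ]]
rack [[0.54   0.2479 0.04  ]
 [0.4919 0.0786 0.04  ]
 [0.4341 0.0925 0.04  ]
 [0.4819 0.2603 0.04  ]] [0.487  0.1698 0.04  ]
-0.27713321007887576 0.17524002910331862
```

Run:
```python
from h import *
np.set_printoptions(precision=1,suppress=True,linewidth=200)
yaw=-.1365
for n,o in(("top",(.5906,-.1589)),("side",(.591,-.1635))):
    c=cam(n);f=c["frame"].astype(np.float32)
    ys=np.arange(.024,-.05,-.001);xs=np.linspace(-.022,.022,40)
    R=np.array([[np.cos(yaw),-np.sin(yaw)],[np.sin(yaw),np.cos(yaw)]])
    print(n)
    for y in ys:
        p=(np.c_[xs,0*xs+y]@R.T)+o; uv=proj(c,np.c_[p,0*xs+.058]).astype(np.float32)
        v=cv2.remap(f,uv[None,:,0],uv[None,:,1],cv2.INTER_LINEAR)[0]
        print("%.0f"%(y*1e3),v.mean(0),end=" | ")
    print()
    im=c["frame"]
c=cam("side");a=cv2.resize(c["frame"][168:222,335:395],None,fx=11,fy=11,interpolation=cv2.INTER_CUBIC)
a=cv2.convertScaleAbs(a,alpha=1.6)
for k in range(0,60,10): cv2.putText(a,str(335+k),(k*11,10),0,.35,(0,0,255));cv2.putText(a,str(168+k),(0,k*11+4),0,.35,(0,0,255))
cv2.imwrite("pics/gap.png",a)
```

```text
top
24 [118.2 118.3 118.4] | 23 [118.1 118.4 118.2] | 22 [119.1 119.4 119. ] | 21 [120.9 121.2 120.6] | 20 [122.6 122.7 122.2] | 19 [124.  124.  123.6] | 18 [124.7 124.7 124.5] | 17 [124.8 124.9 124.6] | 16 [125.  125.1 124.8] | 15 [125.4 125.6 125.3] | 14 [126.2 126.4 126.2] | 13 [126.8 127.1 126.9] | 12 [126.4 126.8 126.8] | 11 [124.3 125.1 125.6] | 10 [119.5 120.8 122.5] | 9 [111.3 113.7 116.8] | 8 [100.1 104.  109.2] | 7 [ 87.   92.8 100.5] | 6 [73.1 81.4 92. ] | 5 [60.9 71.7 85. ] | 4 [51.6 64.8 80.3] | 3 [45.2 60.1 77.4] | 2 [41.5 57.4 75.7] | 1 [40.  56.3 74.9] | -0 [39.8 56.  74.6] | -1 [39.8 55.8 74.2] | -2 [39.6 55.2 73.2] | -3 [39.5 54.4 71.8] | -4 [39.7 53.5 69.9] | -5 [40.3 52.5 67.3] | -6 [41.7 51.6 64.3] | -7 [43.9 51.6 61.6] | -8 [47.2 53.  60.1] | -9 [51.1 55.4 60. ] | -10 [55.1 58.5 61.5] | -11 [58.7 61.4 63.6] | -12 [61.5 63.8 65.4] | -13 [63.6 65.6 66.9] | -14 [65.  66.8 67.9] | -15 [65.8 67.5 68.4] | -16 [66.1 67.9 68.6] | -17 [66.3 68.1 69.1] | -18 [66.5 68.2 69.4] | -19 [66.7 68.3 69.5] | -20 [66.4 68.1 69.1] | -21 [65.4 67.2 68.2] | -22 [63.5 65.4 66.7] | -23 
[... 1741 characters left out ...]
 69.5] | -23 [63.7 68.2 70.8] | -24 [64.7 69.2 72. ] | -25 [65.4 69.9 72.9] | -26 [65.2 69.9 73.1] | -27 [64.  69.  72.2] | -28 [62.6 67.8 71. ] | -29 [60.9 66.3 69.8] | -30 [59.8 65.6 70.2] | -31 [59.3 66.4 73.1] | -32 [59.2 68.6 78.5] | -33 [59.  72.2 86.6] | -34 [58.2 76.4 96.5] | -35 [ 56.1  80.7 107.4] | -36 [ 53.2  84.9 118.7] | -37 [ 50.5  88.6 128.6] | -38 [ 48.7  91.4 135.9] | -39 [ 47.9  93.3 140.3] | -40 [ 47.7  94.1 142.3] | -41 [ 47.7  94.4 142.8] | -42 [ 47.5  94.3 142.7] | -43 [ 47.4  94.2 142.5] | -44 [ 47.2  94.  142.4] | -45 [ 47.2  93.9 142.5] | -46 [ 47.2  93.9 142.6] | -47 [ 47.2  94.  142.7] | -48 [ 47.3  94.1 142.7] | -49 [ 47.4  94.4 142.7] | -50 [ 47.5  94.5 142.7] |
```

View pics/gap.png

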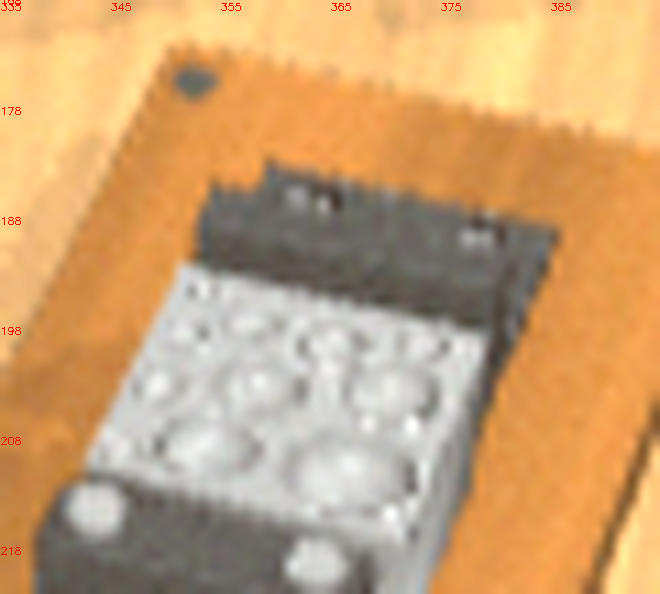

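Views so far: 6. The side crop shows the stop's top front edge on about row 190 at column 365 and the block's far edge on about row 195. Both views put the gap at about 17 mm, which means one shim; I'll confirm that by contact. I'm moving above shim 1 (nearest the board) now, and triangulating its top.

>>> drive_tool:
  deltas:
    - {"hand": 1,"offset": [21.7,72.5,0],"angular": [0,0,52.5]}
    - {"hand": 1,"offset": [21.7,72.5,0],"angular": [0,0,52.5]}
    - {"hand": 1,"offset": [21.7,72.5,0],"angular": [0,0,52.5]}
    - {"hand": 1,"offset": [21.7,72.5,0],"angular": [0,0,52.5]}
    - {"hand": 1,"offset": [21.7,72.5,0],"angular": [0,0,52.5]}
    - {"hand": 1,"offset": [21.7,72.5,0],"angular": [0,0,52.5]}
    - {"hand": 1,"offset": [21.7,72.5,0],"angular": [0,0,52.5]}
    - {"hand": 1,"offset": [21.7,72.5,0],"angular": [0,0,52.5]}

```text
time: 1.1
tool_pos: [0.3917, -0.1467, 0.2311]
tcp_rot: [2.508, 1.892, 0.0]
wrist_force: [0.5, 0.4, 0.3]
width: 0.999
```

Run:
```python
from h import *
np.set_printoptions(precision=4,suppress=True)
T,S=cam("top"),cam("side")
r=lambda p:np.array([200,275])+(np.array(p)+.5)/7-.5
e=lambda p:np.array([350,280])+(np.array(p)+.5)/4.2-.5
t=r([(536,321),(444,280),(351,241)]);s=e([(255,34),(228,90),(198,145)])
print(tri((T,S),(t,s)));print(onz(T,t,.078));print(onz(S,s,.078))
```

```text
[[0.4695 0.1049 0.0842]
 [0.4781 0.1348 0.0814]
 [0.487  0.1649 0.0806]]
[[0.4676 0.1058 0.078 ]
 [0.4763 0.1355 0.078 ]
 [0.4843 0.1655 0.078 ]]
[[0.4709 0.0995 0.078 ]
 [0.4796 0.1319 0.078 ]
 [0.4891 0.1626 0.078 ]]
```

>>> drive_tool:
  deltas:
    - {"hand": 1,"offset": [7.6,24.4,0],"angular": [0,0,0]}
    - {"hand": 1,"offset": [7.6,24.4,0],"angular": [0,0,0]}
    - {"hand": 1,"offset": [7.6,24.4,0],"angular": [0,0,0]}
    - {"hand": 1,"offset": [7.6,24.4,0],"angular": [0,0,0]}
    - {"hand": 1,"offset": [7.6,24.4,-8],"angular": [0,0,0]}
    - {"hand": 1,"offset": [7.6,24.4,-12],"angular": [0,0,0]}
    - {"hand": 1,"offset": [7.6,24.4,-12],"angular": [0,0,0]}

```text
time: 1.98
tool_pos: [0.4623, 0.0949, 0.1062]
tcp_rot: [-2.502, -1.89, 0.017]
wrist_force: [-0.3, 0.1, 0.6]
width: 1.002
```

```bash
cat > snap.py <<'E'
import sys,cv2,numpy as np
from workcell import bot
k=sys.argv[1];rs=[tuple(map(int,a.split(","))) for a in sys.argv[2:4]]  # x0,y0,w,h top then side
st=bot.read_state();print({q:np.round(st[q],4) for q in("time","tool_pos","tcp_rot","wrist_force","width")})
o=np.zeros((560,790,3),np.uint8)
for i,n in enumerate(("top","side")):
    c=bot.read_camera(n);np.savez(f"{n}{k}.npz",**c);x,y,w,h=rs[i];f=min(390/w,540/h)
    a=cv2.resize(c["frame"][y:y+h,x:x+w],None,fx=f,fy=f,interpolation=cv2.INTER_CUBIC);a=cv2.convertScaleAbs(a,alpha=1.4)
    for v in range(0,w,10):cv2.putText(a,str(x+v),(int(v*f),9),0,.3,(0,0,255))
    for v in range(0,h,10):cv2.putText(a,str(y+v),(0,int(v*f)+4),0,.3,(0,0,255))
    o[:a.shape[0],i*400:i*400+a.shape[1]]=a[:,:390];print(n,"scale",round(f,3))
cv2.imwrite(f"pics/s{k}.png",o)
E
python3 snap.py 1 220,240,100,110 340,220,100,140
```

```text
{'time': np.float64(1.975), 'tool_pos': array([0.4623, 0.0949, 0.1062]), 'tcp_rot': array([-2.5019, -1.8901,  0.0172]), 'wrist_force': array([-0.2796,  0.0875,  0.5829]), 'width': np.float64(1.0017)}
top scale 3.9
side scale 3.857
```

View pics/s1.png

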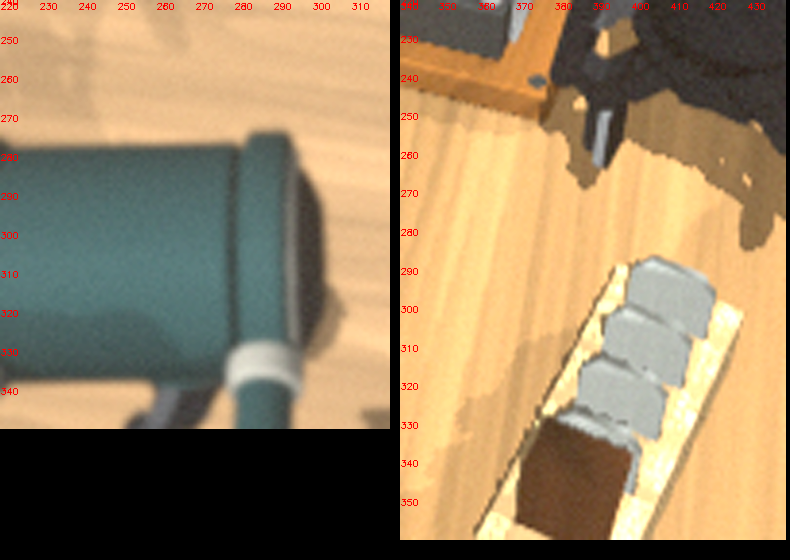

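View 7: from the top the wrist hides the rack. In the side view one finger tip is at about (391,262) and shim 1's top is at (402,287). I'll project the expected finger tip to check the side calibration.

Run:
```python
from h import *
from workcell import bot
from scipy.spatial.transform import Rotation as Ro
s=bot.read_state();R=Ro.from_rotvec(s["tcp_rot"]).as_matrix();print(s["time"],s["tool_pos"],R.round(3))
S=cam("side","1")
for o in(.0425,.057):
  for d in(0,.013):
    for sg in(1,-1): print(o,d,sg,proj(S,s["tool_pos"]+sg*o*R[:,1]-d*R[:,2]+ 0*R[:,0]))
```

```text
2.075 [0.46784247 0.09528288 0.11191906] [[ 0.274  0.962 -0.001]
 [ 0.962 -0.274 -0.   ]
 [-0.    -0.    -1.   ]]
0.0425 0 1 [[392.31240607 265.43906795]]
0.0425 0 -1 [[438.18914645 282.67783483]]
0.0425 0.013 1 [[393.12063714 260.53215323]]
0.0425 0.013 -1 [[439.5189806  277.80767132]]
0.057 0 1 [[384.75388774 262.59885885]]
0.057 0 -1 [[446.29359642 285.72318466]]
0.057 0.013 1 [[385.47901023 257.68694251]]
0.057 0.013 -1 [[447.71864131 280.86065504]]
```

>>> drive_tool:
  deltas:
    - {"hand": 1,"offset": [0,0.2,-3],"angular": [0,0,0]}
    - {"hand": 1,"offset": [0,0.2,-5],"angular": [0,0,0]}
    - {"hand": 1,"offset": [0,0.2,-6.2],"angular": [0,0,0]}
    - {"hand": 1,"offset": [0,0.2,-6.2],"angular": [0,0,0]}
    - {"hand": 0,"offset": [0,0.2,-6.2],"angular": [0,0,0]}
    - {"hand": 0,"offset": [0,0.2,-6.2],"angular": [0,0,0]}
    - {"hand": 0,"offset": [0,0.2,-6.2],"angular": [0,0,0]}
    - {"hand": 0,"offset": [0,0.2,-6.2],"angular": [0,0,0]}
  force: 50

```text
time: 3.08
tool_pos: [0.4685, 0.0976, 0.0503]
tcp_rot: [2.507, 1.892, 0.002]
wrist_force: [-2.1, 0.4, 5.2]
width: 0.444
```

>>> drive_tool:
  deltas:
    - {"hand": 0,"offset": [0,0,0],"angular": [0,0,0]}
    - {"hand": 0,"offset": [0,0,1],"angular": [0,0,0]}
    - {"hand": 0,"offset": [0,0,3],"angular": [0,0,0]}
    - {"hand": 0,"offset": [0,0,6],"angular": [0,0,0]}
    - {"hand": 0,"offset": [0,0,10],"angular": [0,0,0]}
    - {"hand": 0,"offset": [0,0,10],"angular": [0,0,0]}
    - {"hand": 0,"offset": [0,0,10],"angular": [0,0,0]}

```text
time: 3.95
tool_pos: [0.4673, 0.0973, 0.1491]
tcp_rot: [-2.507, -1.893, 0.0]
wrist_force: [-0.7, 0.2, -0.4]
width: 0.45
```

```bash
python3 snap.py 2 220,240,100,110 360,210,80,110
```

```text
{'time': np.float64(3.95), 'tool_pos': array([0.4673, 0.0973, 0.1491]), 'tcp_rot': array([-2.5074e+00, -1.8926e+00,  4.0000e-04]), 'wrist_force': array([-0.7216,  0.1687, -0.4231]), 'width': np.float64(0.4496)}
top scale 3.9
side scale 4.875
```

View pics/s2.png

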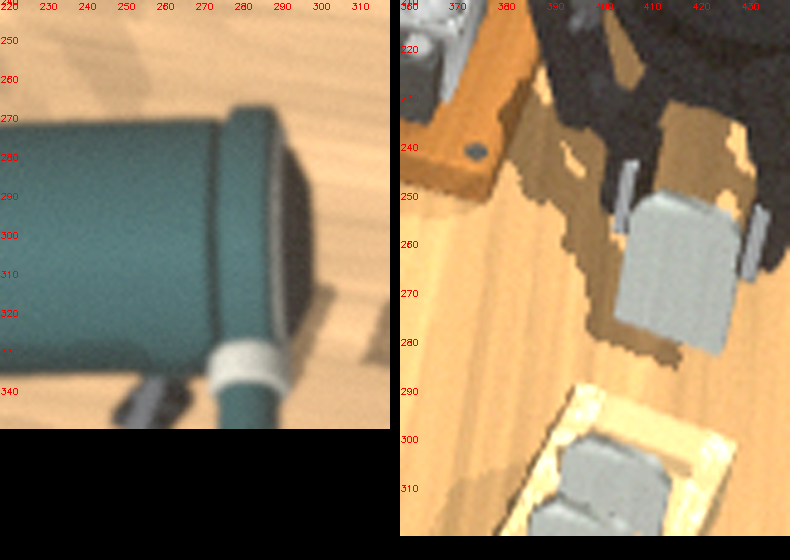

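View 8: the shim is held upright. Its foot corners are near (403.5,275) and (425.6,283) in the side view. I'll work out the foot's offset from the TCP.

Run:
```python
from h import *
np.set_printoptions(precision=4,suppress=True)
S=cam("side","2");p=np.array([.4673,.0973,.1491])
e=lambda q:np.array([360,210])+(np.array(q)-[400,0]+.5)/4.875-.5
for z in(.109,.111): 
    X=onz(S,e([(612,318),(722,355)]),z);print(X,frame(X,p[:2],-.277).round(4))
# fingertip pads: lower tip in image at offset +-.021.. plane
for d in(0,.004,.008):
    print(d,proj(S,p+[0,0,d]+.022*np.array([.962,-.274,0])),proj(S,p+[0,0,d]-.022*np.array([.962,-.274,0])))
print(e([(620,235),(752,282)]))
```

```text
[[0.4878 0.0991 0.109 ]
 [0.4479 0.1083 0.109 ]] [[ 0.0193  0.0073]
 [-0.0216  0.0053]]
[[0.4879 0.1008 0.111 ]
 [0.4481 0.11   0.111 ]] [[ 0.0189  0.009 ]
 [-0.0219  0.007 ]]
0 [[406.063  256.1041]] [[430.6484 265.1124]]
0.004 [[406.367  254.5139]] [[431.0407 263.5271]]
0.008 [[406.673 252.913]] [[431.4357 261.9311]]
[[404.7308 257.8077]
 [431.8077 267.4487]]
```

>>> drive_tool:
  deltas:
    - {"hand": 0,"offset": [12.2,-26.6,0],"angular": [0,0,8]}
    - {"hand": 0,"offset": [12.2,-26.6,0],"angular": [0,0,8]}
    - {"hand": 0,"offset": [12.2,-26.6,0],"angular": [0,0,8]}
    - {"hand": 0,"offset": [12.2,-26.6,0],"angular": [0,0,8]}
    - {"hand": 0,"offset": [12.2,-26.6,0],"angular": [0,0,8]}
    - {"hand": 0,"offset": [12.2,-26.6,-3.7],"angular": [0,0,8]}
    - {"hand": 0,"offset": [12.2,-26.6,-3.7],"angular": [0,0,8]}
    - {"hand": 0,"offset": [12.2,-26.6,-3.7],"angular": [0,0,8]}

```text
time: 5.05
tool_pos: [0.5889, -0.168, 0.1116]
tcp_rot: [-2.367, -2.062, 0.002]
wrist_force: [0.7, 0.6, 0.0]
width: 0.447
```

```bash
python3 snap.py 3 370,220,80,100 325,160,70,90
```

```text
{'time': np.float64(5.05), 'tool_pos': array([ 0.5889, -0.168 ,  0.1116]), 'tcp_rot': array([-2.3674e+00, -2.0621e+00,  1.7000e-03]), 'wrist_force': array([0.6902, 0.5552, 0.0314]), 'width': np.float64(0.4469)}
top scale 4.875
side scale 5.571
```

View pics/s3.png

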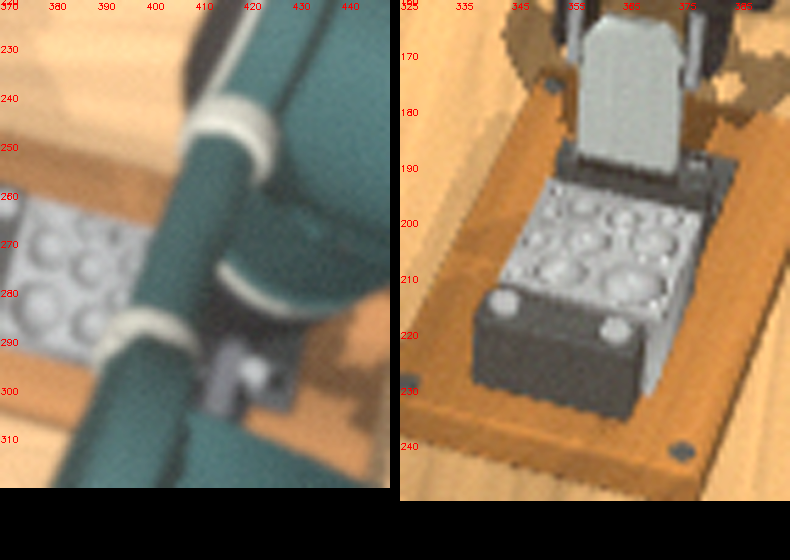

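View 9: the shim's foot edge runs from (577,153) to (683,173) in the crop, above the block's far edge, (553,178) to (705,212). I'll compute how they relate.

Run:
```python
from h import *
np.set_printoptions(precision=4,suppress=True)
S=cam("side","3")
e=lambda q:np.array([325,160])+(np.array(q)-[400,0]+.5)/5.571-.5
o=np.array([.5908,-.1612]);yaw=-.1365
B=frame(onz(S,e([(553,178),(705,212)]),.062),o,yaw)
N=frame(onz(S,e([(474,377-92),(634,325)]),.058),o,yaw)
for z in(.0716,.0736,.0756):print(z,frame(onz(S,e([(577,153),(683,173)]),z),o,yaw))
print("block far edge",B,"fixed stop outer",N)
print("tcp",frame(np.array([[.5889,-.168]]),o,yaw))
```

```text
0.0716 [[ 0.0193 -0.003 ]
 [-0.0233 -0.0055]]
0.0736 [[ 0.0187 -0.0006]
 [-0.0238 -0.0031]]
0.0756 [[ 0.0181  0.0018]
 [-0.0243 -0.0007]]
block far edge [[ 0.0266  0.0038]
 [-0.0354  0.0031]] fixed stop outer [[ 0.0378  0.0701]
 [-0.026   0.0708]]
tcp [[-0.001 -0.007]]
```

>>> drive_tool:
  deltas:
    - {"hand": 0,"offset": [0,0,-1],"angular": [0,0,-2.5]}
    - {"hand": 0,"offset": [0,0,-2],"angular": [0,0,-2.5]}
    - {"hand": 0,"offset": [0,0,-3],"angular": [0,0,-2.5]}
    - {"hand": 0,"offset": [0,0,-3.8],"angular": [0,0,-2.5]}
    - {"hand": 0,"offset": [0,0,-4.4],"angular": [0,0,-2.5]}
    - {"hand": 0,"offset": [0,0,-4.4],"angular": [0,0,-2.5]}

```text
time: 5.9
tool_pos: [0.5892, -0.1685, 0.0675]
tcp_rot: [-2.413, -2.01, 0.001]
wrist_force: [-0.3, -0.6, 0.0]
width: 0.45
```

>>> drive_tool:
  deltas:
    - {"hand": 0,"offset": [-0.02,-0.15,0],"angular": [0,0,0]}
    - {"hand": 0,"offset": [-0.04,-0.3,0],"angular": [0,0,0]}
    - {"hand": 0,"offset": [-0.04,-0.3,0],"angular": [0,0,0]}

```text
time: 6.28
tool_pos: [0.5896, -0.1719, 0.0686]
tcp_rot: [2.414, 2.01, 0.001]
wrist_force: [-0.5, 0.2, -0.6]
width: 0.45
```

>>> drive_tool:
  deltas:
    - {"hand": 0,"offset": [-0.02,-0.1,0],"angular": [0,0,0]}
    - {"hand": 0,"offset": [-0.03,-0.2,0],"angular": [0,0,0]}
    - {"hand": 0,"offset": [-0.03,-0.2,0],"angular": [0,0,0]}

```text
time: 6.65
tool_pos: [0.589, -0.1737, 0.0683]
tcp_rot: [-2.414, -2.011, 0.0]
wrist_force: [-0.1, 0.4, -1.0]
width: 0.449
```

>>> drive_tool:
  deltas:
    - {"hand": 0,"offset": [-0.02,-0.1,0],"angular": [0,0,0]}
    - {"hand": 0,"offset": [-0.03,-0.2,0],"angular": [0,0,0]}
    - {"hand": 0,"offset": [-0.03,-0.2,0],"angular": [0,0,0]}

```text
time: 7.02
tool_pos: [0.5887, -0.1754, 0.0683]
tcp_rot: [-2.414, -2.01, -0.0]
wrist_force: [-0.0, 2.3, -0.2]
width: 0.449
```

>>> drive_tool:
  deltas:
    - {"hand": 0,"offset": [0.05,0.4,0],"angular": [0,0,0]}
    - {"hand": 0,"offset": [0.11,0.8,0],"angular": [0,0,0]}
    - {"hand": 0,"offset": [0.12,0.9,0],"angular": [0,0,0]}
    - {"hand": 0,"offset": [0.12,0.9,0],"angular": [0,0,0]}

```text
time: 7.52
tool_pos: [0.59, -0.1665, 0.0683]
tcp_rot: [2.413, 2.011, -0.0]
wrist_force: [-0.7, -0.1, 0.1]
width: 0.447
```

>>> drive_tool:
  deltas:
    - {"hand": 0,"offset": [0.02,0.1,0],"angular": [0,0,0]}
    - {"hand": 0,"offset": [0.03,0.2,0],"angular": [0,0,0]}
    - {"hand": 0,"offset": [0.03,0.2,0],"angular": [0,0,0]}

```text
time: 7.9
tool_pos: [0.5902, -0.1646, 0.0683]
tcp_rot: [-2.414, -2.011, 0.0]
wrist_force: [-0.6, 1.4, 0.7]
width: 0.45
```

>>> drive_tool:
  deltas:
    - {"hand": 0,"offset": [0.02,0.1,0],"angular": [0,0,0]}
    - {"hand": 0,"offset": [0.03,0.2,0],"angular": [0,0,0]}
    - {"hand": 0,"offset": [0.03,0.2,0],"angular": [0,0,0]}

```text
time: 8.28
tool_pos: [0.5905, -0.1635, 0.0683]
tcp_rot: [2.413, 2.011, -0.001]
wrist_force: [-1.7, -4.2, -0.7]
width: 0.448
```

Contact with the stop came at y ≈ -175 mm and with the block at about -164 mm, so travel is 11 mm and the gap about 17 mm. One shim leaves 11 mm, so the wedge tip should end about 9 mm up. Now lowering the shim onto the board.

>>> drive_tool:
  deltas:
    - {"hand": 0,"offset": [-0.01,-0.08,0],"angular": [0,0,0]}
    - {"hand": 0,"offset": [-0.01,-0.08,-0.3],"angular": [0,0,0]}
    - {"hand": 0,"offset": [-0.01,-0.08,-0.6],"angular": [0,0,0]}
    - {"hand": 0,"offset": [-0.01,-0.08,-0.7],"angular": [0,0,0]}
    - {"hand": 0,"offset": [-0.01,-0.08,-0.7],"angular": [0,0,0]}

```text
time: 8.9
tool_pos: [0.5907, -0.1638, 0.0613]
tcp_rot: [2.413, 2.01, 0.0]
wrist_force: [-0.1, -5.2, 0.5]
width: 0.449
```

>>> drive_tool:
  deltas:
    - {"hand": 0,"offset": [0,-0.05,-0.1],"angular": [0,0,0]}
    - {"hand": 0,"offset": [0,-0.05,-0.2],"angular": [0,0,0]}
    - {"hand": 0,"offset": [0,-0.05,-0.2],"angular": [0,0,0]}

```text
time: 9.28
tool_pos: [0.5907, -0.1639, 0.0603]
tcp_rot: [2.414, 2.011, 0.001]
wrist_force: [-3.1, -3.9, 6.7]
width: 0.449
```

Foot contact is at TCP z ≈ 0.060, as expected. Releasing and raising.

>>> drive_tool:
  deltas:
    - {"hand": 1,"offset": [0,0,0],"angular": [0,0,0]}
    - {"hand": 1,"offset": [0,0,0],"angular": [0,0,0]}
    - {"hand": 1,"offset": [0,0,0],"angular": [0,0,0]}
    - {"hand": 1,"offset": [0,0,4],"angular": [0,0,0]}
    - {"hand": 1,"offset": [0,0,10],"angular": [0,0,0]}
    - {"hand": 1,"offset": [0,0,10],"angular": [0,0,0]}

```text
time: 10.02
tool_pos: [0.5948, -0.165, 0.1658]
tcp_rot: [2.406, 2.005, 0.01]
wrist_force: [0.4, -0.5, 0.4]
width: 0.999
```

>>> drive_tool:
  deltas:
    - {"hand": 1,"offset": [-8.8,38.6,0],"angular": [0,0,-5.5]}
    - {"hand": 1,"offset": [-8.8,38.6,0],"angular": [0,0,-5.5]}
    - {"hand": 1,"offset": [-8.8,38.6,0],"angular": [0,0,-5.5]}
    - {"hand": 1,"offset": [-8.8,38.6,0],"angular": [0,0,-5.5]}
    - {"hand": 1,"offset": [-8.8,38.6,0],"angular": [0,0,-5.5]}
    - {"hand": 1,"offset": [-8.8,38.6,0],"angular": [0,0,-5.5]}
    - {"hand": 1,"offset": [-8.8,38.6,0],"angular": [0,0,-5.5]}
    - {"hand": 1,"offset": [-8.8,38.6,0],"angular": [0,0,-5.5]}

```text
time: 11.02
tool_pos: [0.5011, 0.2236, 0.1581]
tcp_rot: [-2.504, -1.896, 0.003]
wrist_force: [0.6, 0.3, 0.4]
width: 0.999
```

```bash
python3 snap.py 4 345,235,110,95 325,165,70,90
```

```text
{'time': np.float64(11.025), 'tool_pos': array([0.5011, 0.2236, 0.1581]), 'tcp_rot': array([-2.5037, -1.8963,  0.0026]), 'wrist_force': array([0.568 , 0.2544, 0.4382]), 'width': np.float64(0.9993)}
top scale 3.545
side scale 5.571
```

View pics/s4.png

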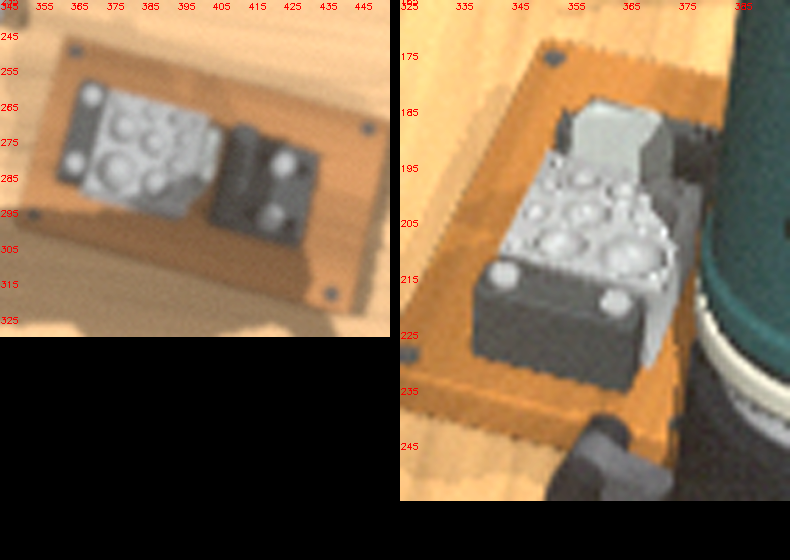

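View 10: the shim stands upright in the gap, close against the block, with its side-view top at crop (573–665, 105–180). Now grasping the wedge.

>>> drive_tool:
  deltas:
    - {"hand": 1,"offset": [0,0,-5],"angular": [0,0,0]}
    - {"hand": 1,"offset": [0,0,-8],"angular": [0,0,0]}
    - {"hand": 1,"offset": [0,0,-9.3],"angular": [0,0,0]}
    - {"hand": 1,"offset": [0,0,-9.3],"angular": [0,0,0]}
    - {"hand": 0,"offset": [0,0,-9.3],"angular": [0,0,0]}
    - {"hand": 0,"offset": [0,0,-9.3],"angular": [0,0,0]}
    - {"hand": 0,"offset": [0,0,-9.3],"angular": [0,0,0]}
    - {"hand": 0,"offset": [0,0,-9.3],"angular": [0,0,0]}
  force: 90

```text
time: 12.12
tool_pos: [0.5036, 0.2225, 0.0679]
tcp_rot: [2.506, 1.892, 0.004]
wrist_force: [-1.2, -0.6, 6.1]
width: 0.443
```

>>> drive_tool:
  deltas:
    - {"hand": 0,"offset": [0,0,0],"angular": [0,0,0]}
    - {"hand": 0,"offset": [0,0,1],"angular": [0,0,0]}
    - {"hand": 0,"offset": [0,0,4],"angular": [0,0,0]}
    - {"hand": 0,"offset": [0,0,9],"angular": [0,0,0]}
    - {"hand": 0,"offset": [0,0,11],"angular": [0,0,0]}
    - {"hand": 0,"offset": [0,0,11],"angular": [0,0,0]}
    - {"hand": 0,"offset": [0,0,11],"angular": [0,0,0]}

```text
time: 13.0
tool_pos: [0.5014, 0.2218, 0.1751]
tcp_rot: [-2.507, -1.892, 0.003]
wrist_force: [-0.3, -0.4, -0.9]
width: 0.443
```

Run:
```python
from h import *
from workcell import bot
np.set_printoptions(precision=4,suppress=True)
s=bot.read_state();p=s["tool_pos"];print(p,s["width"])
c=bot.read_camera("side");np.savez("side5.npz",**c);f=c["frame"]
uv=proj(c,[p])[0];print("tcp px",uv,"expected tip px",proj(c,[p+[.0030,.0106,-.056]]))
hsv=cv2.cvtColor(f,cv2.COLOR_BGR2HSV)
m=((f[...,2]<110)&(f[...,2].astype(int)-f[...,0]>15)).astype(np.uint8)
x0,y0=int(uv[0])-50,int(uv[1])-50
w=np.zeros_like(m);w[y0:y0+130,x0:x0+100]=m[y0:y0+130,x0:x0+100]
n,l,st,ce=cv2.connectedComponentsWithStats(w)
for i in range(1,n):
    if st[i,4]>60:
        pts=np.argwhere(l==i)[:,::-1].astype(np.float32);print(st[i],cv2.boxPoints(cv2.minAreaRect(pts)))
a=cv2.resize(f[max(y0,0):y0+130,x0:x0+100],None,fx=4.5,fy=4.5,interpolation=cv2.INTER_CUBIC);a=cv2.convertScaleAbs(a,alpha=1.6)
for k in range(0,130,10):cv2.putText(a,str(x0+k),(int(k*4.5),9),0,.3,(0,0,255));cv2.putText(a,str(max(y0,0)+k),(0,int(k*4.5)+4),0,.3,(0,0,255))
cv2.imwrite("pics/s5.png",a)
```

```text
[0.5014 0.2218 0.1751] 0.44323958570859384
tcp px [392.2608 305.7785] expected tip px [[385.7154 332.5102]]
[ 373  275   34   63 1332] [[368.1509 328.4717]
 [383.9245 273.2642]
 [414.1698 281.9057]
 [398.3962 337.1132]]
```

The wedge tip was expected at (385.7,332.5) and the mask's lower edge centre is (383,333), so it is held as planned. Moving to hover above the gap.

>>> drive_tool:
  deltas:
    - {"hand": 0,"offset": [8.75,-39.6,0],"angular": [0,0,8]}
    - {"hand": 0,"offset": [8.75,-39.6,0],"angular": [0,0,8]}
    - {"hand": 0,"offset": [8.75,-39.6,0],"angular": [0,0,8]}
    - {"hand": 0,"offset": [8.75,-39.6,0],"angular": [0,0,8]}
    - {"hand": 0,"offset": [8.75,-39.6,0],"angular": [0,0,8]}
    - {"hand": 0,"offset": [8.75,-39.6,0],"angular": [0,0,8]}
    - {"hand": 0,"offset": [8.75,-39.6,0],"angular": [0,0,8]}
    - {"hand": 0,"offset": [8.75,-39.6,-2.2],"angular": [0,0,8]}

```text
time: 14.05
tool_pos: [0.5909, -0.1771, 0.154]
tcp_rot: [2.372, 2.058, 0.001]
wrist_force: [-0.8, 0.4, -1.5]
width: 0.443
```

>>> drive_tool:
  deltas:
    - {"hand": 0,"offset": [0,0,0],"angular": [0,0,0]}
    - {"hand": 0,"offset": [0,0,0],"angular": [0,0,0]}

```text
time: 14.3
tool_pos: [0.5893, -0.1734, 0.1534]
tcp_rot: [-2.368, -2.062, 0.002]
wrist_force: [-0.5, 0.3, -0.5]
width: 0.445
```

```bash
python3 snap.py 6 370,220,80,100 325,140,70,95
```

```text
{'time': np.float64(14.3), 'tool_pos': array([ 0.5893, -0.1734,  0.1534]), 'tcp_rot': array([-2.3675e+00, -2.0622e+00,  1.6000e-03]), 'wrist_force': array([-0.4541,  0.3217, -0.5172]), 'width': np.float64(0.4448)}
top scale 4.875
side scale 5.571
```

View pics/s6.png

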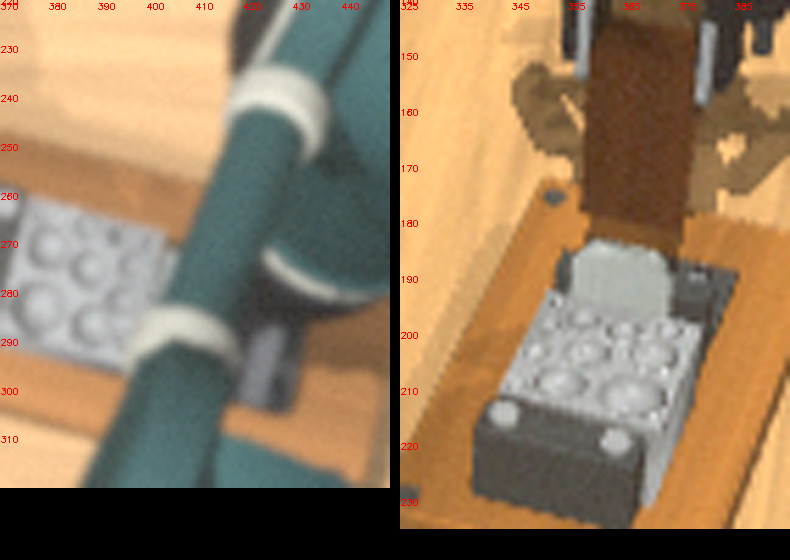

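Run:
```python
from h import *
np.set_printoptions(precision=4,suppress=True)
S=cam("side","6")
e=lambda q:np.array([325,140])+(np.array(q)-[400,0]+.5)/5.571-.5
o=np.array([.5908,-.1612]);yaw=-.1365
print("wedge tip +y edge",frame(onz(S,e([(583,208),(685,228)]),.0974),o,yaw))
print("shim top far edge",frame(onz(S,e([(596,241),(656,250)]),.088),o,yaw))
print("block far edge",frame(onz(S,e([(553,288),(705,325)]),.062),o,yaw))
g=cv2.cvtColor(S["frame"],cv2.COLOR_BGR2GRAY)
for u in (360,364,368): print(u,S["frame"][176:198,u].tolist())
```

```text
wedge tip +y edge [[ 0.0194 -0.0061]
 [-0.0212 -0.0078]]
shim top far edge [[ 0.0116  0.0002]
 [-0.0118 -0.0025]]
block far edge [[ 0.0268  0.003 ]
 [-0.0356  0.004 ]]
360 [[27, 44, 67], [31, 45, 69], [27, 46, 73], [35, 58, 88], [35, 60, 93], [34, 62, 96], [50, 69, 87], [116, 124, 124], [138, 144, 141], [137, 141, 138], [129, 133, 131], [127, 131, 128], [128, 132, 130], [125, 130, 126], [126, 131, 129], [126, 133, 130], [125, 132, 127], [127, 133, 127], [123, 126, 126], [118, 122, 120], [114, 116, 116], [94, 97, 98]]
364 [[22, 42, 66], [27, 46, 70], [26, 44, 67], [26, 50, 78], [34, 60, 89], [31, 60, 92], [31, 63, 92], [74, 88, 101], [106, 115, 113], [130, 134, 130], [130, 136, 132], [123, 128, 125], [123, 129, 126], [124, 128, 126], [125, 131, 127], [126, 130, 127], [125, 129, 129], [123, 127, 125], [121, 125, 124], [119, 122, 121], [117, 119, 119], [119, 119, 122]]
368 [[20, 42, 67], [22, 41, 67], [23, 46, 69], [21, 42, 70], [29, 52, 80], [31, 58, 86], [35, 63, 91], [33, 60, 89], [91, 103, 113], [112, 120, 120], [125, 131, 127], [124, 129, 126], [124, 130, 127], [124, 131, 128], [124, 128, 124], [121, 127, 122], [121, 127, 124], [121, 127, 123], [121, 128, 123], [118, 124, 123], [123, 126, 125], [118, 121, 121]]
```

View 11: the wedge tip edge is above and behind the shim top. The tip's front face is about 1–6 mm behind the shim's back face, depending on the estimate, so it enters the 11 mm opening. Descending in steps.

>>> drive_tool:
  deltas:
    - {"hand": 0,"offset": [0,0.05,-1],"angular": [0,0,-2]}
    - {"hand": 0,"offset": [0,0.05,-2],"angular": [0,0,-2]}
    - {"hand": 0,"offset": [0,0.05,-3],"angular": [0,0,-2]}
    - {"hand": 0,"offset": [0,0.05,-4],"angular": [0,0,-2]}
    - {"hand": 0,"offset": [0,0.05,-4],"angular": [0,0,-2]}
  force: 110

```text
time: 15.02
tool_pos: [0.5889, -0.1731, 0.1126]
tcp_rot: [-2.403, -2.02, 0.002]
wrist_force: [0.2, -0.7, -0.7]
width: 0.442
```

>>> drive_tool:
  deltas:
    - {"hand": 0,"offset": [0,0,-0.4],"angular": [0,0,0]}
    - {"hand": 0,"offset": [0,0,-0.8],"angular": [0,0,0]}
    - {"hand": 0,"offset": [0,0,-1],"angular": [0,0,0]}
    - {"hand": 0,"offset": [0,0,-1],"angular": [0,0,0]}

```text
time: 15.52
tool_pos: [0.5898, -0.1734, 0.1042]
tcp_rot: [-2.405, -2.021, 0.0]
wrist_force: [0.7, -0.1, -1.0]
width: 0.437
```

>>> drive_tool:
  deltas:
    - {"hand": 0,"offset": [0,0,-0.4],"angular": [0,0,0]}
    - {"hand": 0,"offset": [0,0,-0.7],"angular": [0,0,0]}
    - {"hand": 0,"offset": [0,0,-0.7],"angular": [0,0,0]}

```text
time: 15.9
tool_pos: [0.5896, -0.1733, 0.0968]
tcp_rot: [-2.404, -2.021, 0.001]
wrist_force: [-0.6, -0.1, -0.7]
width: 0.439
```

>>> drive_tool:
  deltas:
    - {"hand": 0,"offset": [0,0,-0.3],"angular": [0,0,0]}
    - {"hand": 0,"offset": [0,0,-0.5],"angular": [0,0,0]}
    - {"hand": 0,"offset": [0,0,-0.5],"angular": [0,0,0]}

```text
time: 16.27
tool_pos: [0.5897, -0.1733, 0.092]
tcp_rot: [-2.405, -2.021, 0.0]
wrist_force: [-0.0, 0.3, -0.2]
width: 0.44
```

>>> drive_tool:
  deltas:
    - {"hand": 0,"offset": [0,0,-0.15],"angular": [0,0,0]}
    - {"hand": 0,"offset": [0,0,-0.3],"angular": [0,0,0]}
    - {"hand": 0,"offset": [0,0,-0.3],"angular": [0,0,0]}

```text
time: 16.65
tool_pos: [0.5898, -0.1734, 0.0891]
tcp_rot: [-2.405, -2.021, 0.0]
wrist_force: [-0.3, -0.1, 0.3]
width: 0.439
```

>>> drive_tool:
  deltas:
    - {"hand": 0,"offset": [0,0,-0.1],"angular": [0,0,0]}
    - {"hand": 0,"offset": [0,0,-0.2],"angular": [0,0,0]}
    - {"hand": 0,"offset": [0,0,-0.2],"angular": [0,0,0]}

```text
time: 17.02
tool_pos: [0.59, -0.1733, 0.0872]
tcp_rot: [-2.405, -2.021, -0.0]
wrist_force: [-0.2, -0.1, -1.9]
width: 0.439
```

>>> drive_tool:
  deltas:
    - {"hand": 0,"offset": [0,0,-0.1],"angular": [0,0,0]}
    - {"hand": 0,"offset": [0,0,-0.2],"angular": [0,0,0]}
    - {"hand": 0,"offset": [0,0,-0.2],"angular": [0,0,0]}

```text
time: 17.4
tool_pos: [0.5902, -0.1731, 0.0854]
tcp_rot: [-2.405, -2.021, -0.001]
wrist_force: [0.5, 2.3, 1.3]
width: 0.445
```

The stop is touching first (+y 2.3 N). I'll shift +y to find the shim.

>>> drive_tool:
  deltas:
    - {"hand": 0,"offset": [0.01,0.1,0],"angular": [0,0,0]}
    - {"hand": 0,"offset": [0.02,0.15,0],"angular": [0,0,0]}
    - {"hand": 0,"offset": [0.02,0.15,0],"angular": [0,0,0]}

```text
time: 17.77
tool_pos: [0.5901, -0.1725, 0.0853]
tcp_rot: [2.404, 2.021, -0.001]
wrist_force: [0.3, -2.0, -1.3]
width: 0.441
```

Snug: shim contact at -2 N, with the tip about 7 mm above the board. Pressing down.

>>> drive_tool:
  deltas:
    - {"hand": 0,"offset": [-0.01,-0.05,-0.1],"angular": [0,0,0]}
    - {"hand": 0,"offset": [-0.01,-0.05,-0.2],"angular": [0,0,0]}
    - {"hand": 0,"offset": [-0.01,-0.05,-0.2],"angular": [0,0,0]}
  force: 120

```text
time: 18.15
tool_pos: [0.5903, -0.1726, 0.0838]
tcp_rot: [2.404, 2.021, 0.0]
wrist_force: [-0.7, -0.7, 3.9]
width: 0.438
```

>>> drive_tool:
  deltas:
    - {"hand": 0,"offset": [0,0,-0.1],"angular": [0,0,0]}
    - {"hand": 0,"offset": [0,0,-0.2],"angular": [0,0,0]}
    - {"hand": 0,"offset": [0,0,-0.2],"angular": [0,0,0]}

```text
time: 18.52
tool_pos: [0.5906, -0.1725, 0.0828]
tcp_rot: [2.404, 2.021, 0.001]
wrist_force: [-3.0, 0.6, 9.4]
width: 0.438
```

>>> drive_tool:
  deltas:
    - {"hand": 0,"offset": [0,0,-0.15],"angular": [0,0,0]}
    - {"hand": 0,"offset": [0,0,-0.3],"angular": [0,0,0]}
    - {"hand": 0,"offset": [0,0,-0.3],"angular": [0,0,0]}

```text
time: 18.9
tool_pos: [0.5911, -0.1724, 0.0813]
tcp_rot: [2.402, 2.022, 0.002]
wrist_force: [-3.9, 2.4, 16.6]
width: 0.438
```

>>> drive_tool:
  deltas:
    - {"hand": 0,"offset": [0,0,0],"angular": [0,0,0]}
    - {"hand": 0,"offset": [0,0,0],"angular": [0,0,0]}
    - {"hand": 0,"offset": [0,0,0],"angular": [0,0,0]}
    - {"hand": 0,"offset": [0,0,0],"angular": [0,0,0]}

```text
time: 19.4
tool_pos: [0.5911, -0.1724, 0.0813]
tcp_rot: [2.402, 2.022, 0.002]
wrist_force: [-4.6, 1.8, 16.0]
width: 0.439
```

```bash
python3 snap.py 7 370,220,80,100 325,140,70,95
```

```text
{'time': np.float64(19.4), 'tool_pos': array([ 0.5911, -0.1724,  0.0813]), 'tcp_rot': array([2.4024e+00, 2.0217e+00, 2.0000e-03]), 'wrist_force': array([-4.5957,  1.7804, 16.041 ]), 'width': np.float64(0.439)}
top scale 4.875
side scale 5.571
```

View pics/s7.png

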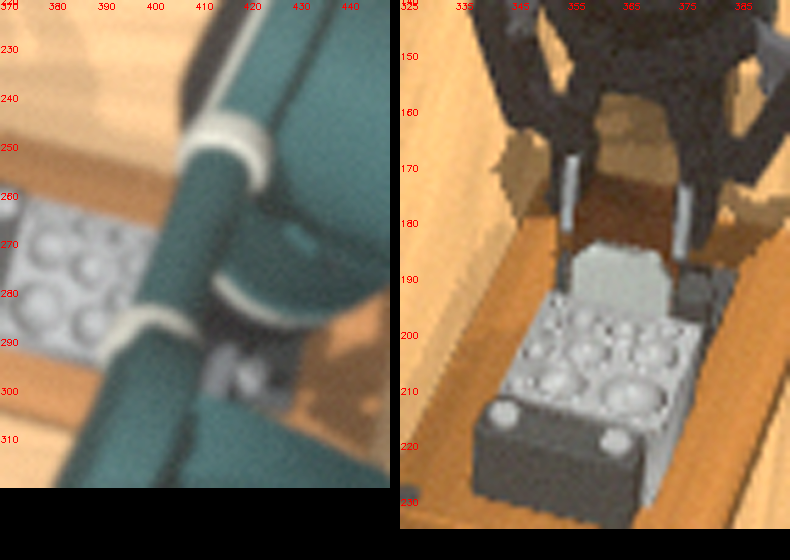

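View 12: the wedge sits behind the upright shim, between the pads at (567,231) and (683,258). The block is unmoved against its stop. The force held steady at 16 N over 0.5 s, so I'm handing in.

Run:
```python
from workcell import bot
s=bot.read_state();print(s["time"],s["tool_pos"],s["wrist_force"],s["width"])
print(bot.finish_job())
```

```text
19.5 [ 0.5911546  -0.17236374  0.08133589] [-4.33174683  2.15471505 15.81748999] 0.4371190647316525
the job is handed in; nothing more can be done
None
```

The job is handed in: one shim (shim 1) stands in the gap against the block. The wedge is pressed in between it and the slotted stop, held at 120 N grip with about 16 N steady downward push. I got no verdict back, and I could not read the contact forces between wedge, shim, stop and block directly.

- **Gap:** the images and touching both sides with the shim put it at about 17–18 mm, which called for one shim.
- **Last checks:** at 19.5 s the arm was at rest and the push was steady. The last picture shows the shim upright, the wedge behind it, and the block unmoved.
- **Wedge tip height:** from the tool height it is about 3 mm above the board, which is close to the 2 mm limit. The measured gap predicted about 7–9 mm. Slip in the grip looked under about 1 mm, so I put the difference down to give in the stack, but did not confirm it.
- **Camera disagreement:** the two cameras differed by 4–5 mm along y, so I averaged them and relied on contact for the final positions.

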